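Shim a fan-shaft bearing foot

ROBOT

A 6-joint arm with a two-finger parallel gripper is mounted at the origin on the work surface. World frame = base frame: x ahead of the robot, y to its left, z up, the work surface at z = 0. Lengths are in m, angles in rad, forces in N, time in s.
With the tool pointing down it reaches from about 0.425 to 0.95 m from the base axis. Payload 3.5 kg.
Tool frame: the origin (TCP) lies midway between the tips of the shut fingers; the grasp point (between the pads) lies 19 mm behind it; z points along the fingers, y is the line along which they close (so a half turn about z gives the same grasp; the last joint's range is limited). The gripper opens to 85 mm and grips with 20 to 120 N. Pads are 22 mm wide; open, the fingers measure 114 mm over their backs; the gripper's body (76 mm by 85 mm) begins 54 mm behind the grasp point. The pads swing forward as they close: fully open they stand 13 mm farther back than shut.
Start: joints at [1.173, 0.286, 1.577, -0, 1.279, -0.15], TCP at [0.166, 0.654, 0.203] pointing down, gripper open.
Joint ranges: [-2.77, 2.77], [-0.9, 2.22], [0.21, 2.48], [-1.53, 4.67], [0.24, 2.81], [-2.84, 2.84]. Speed limits (rad/s): [2.79, 2.79, 3.14, 3.14, 3.14, 3.14].

INTERFACE

Orientations are given as a unit quaternion [x, y, z, w].
In Python, from plant import get_state, read_camera, ctrl gives the robot as it stands.
- The arm moves only by the shell command python3 -m crank 'ROWS' [FORCE]. ROWS is JSON, a list of rows, each a list of 3 entries, a list of its own where there are three numbers: the shift along the tool's x, y, z in mm, then the turn about the tool's z in degrees, then the closure in counts, from 0 (fully open) to 255 (shut). In form: [[[tx, ty, tz], yaw, claw], ...]. A call has 1 to 10 rows; each row is the pose to reach, as a shift and turn from the pose commanded when the call began, along the tool's axes at that moment; what a row does not reach only later rows make up. A row lasts 1/10 s, in which the tool goes at most 50 mm and 8.59 degrees, less where a joint would pass 70% of its speed; a pose out of reach is approached as far as the arm can. A call with a gripper value outside its range is refused whole. The fingers move at their own pace and stop on an object; FORCE is the grip in N (left out, the last holds). Time passes only in rows, so rows that repeat a pose let the fingers close. It gives the time, the measured TCP pose, the force, the opening and the grip force at its end, in the units of the state.
- get_state(): the state, without advancing time (a new reading comes with each control period).
- read_camera(name): name is "side" or "top" or "wrist"; returns a dict with "frame" (384x512x3 uint8, blue, green, red), "range_z" (384x512 float32, m along the optical axis (not along the pixel's ray), 0 where there is no reading), "vfov" (degrees; the focal length in pixels is half the picture's height over the tangent of half this angle, whatever the lens; pixels are square), "cx", "cy" (the principal point, pixels), "k1" (the pictures are not rectified: a ray, as slopes to the right and down, at radius r is drawn at 1 + k1 r^2 times it, then the intrinsics apply), "origin" and "orientation" of the camera in the world. Camera axes: x right, y down, z forward; pixel columns grow to the right and rows downward; lengths in m; the calibration is good to about 2 mm. A picture is of the moment at which its call begins.
- ctrl.sign_off(): hands the job in; it is judged then, once.
The state is a dict: "time": time; "qpos": joint angles; "dq": joint speeds; "joint_efforts": joint torques, N m; "eef_pos": TCP position; "tcp_rot": TCP orientation; "contact_force": force on the tool from outside, world axes, zero at the start; "wrist_torque": the same for the moment, N m; "opening": opening from 0.0 (shut) to 1.0 (fully open); "finger_force": force on a finger pad.
Only numpy, scipy, OpenCV 4.12 (cv2) and the standard library are available. Lean on these libraries where they do the work, as an engineer would, in place of code of your own. Each camera call takes 0.05 s, during which the arm holds its last target. There are 200 camera calls.

TASK

One bearing foot of this fan shaft still lacks its shim: pressing on it only lightly (under 25 N), slide the shim that lies in the top tray out over the tray's open front until its tail overhangs enough to be gripped, then take it by the tail and lift it out. Slide it flat under the bare foot, slot first, until the end of its slot comes to rest gently (under 25 N) against the bolt, and let go. Leave the other things on the bench where they are.

Things in the scene. Friction and masses are not known exactly. Their poses are not given: they have to be found in the camera images.
- shim_center (a point): Centre (mid-thickness) of the loose bare-metal shim, 130 long (x) x 50 wide (y) x 3 thick (z up), 0.12 to 0.19 kg. Its +x end has an open slot 18 wide, 31 deep; x from -65 to +34 is solid. At first flat in the top tray, slot end to the back wall (2 to 14 mm off), tail (-x) to the front. Centre of mass 5 mm towards the tail. Grip it across the tail's 50 mm. It is oiled: friction on the tray 0.2 to 0.3.
- shim_notch (a point): Point of the shim, at mid-thickness, where the bolt's axis lies when the end of the slot touches the bolt: 40 mm from the shim's centre along its +x, in the slot, 6 mm from the slot's end. Axes as the shim's.
- shim_tail (a point): Middle of the shim's plain tail edge, at mid-thickness, 65 mm from its centre along its -x. Axes as the shim's.
- tray: Fixed blue stack of four sheet-steel shim trays, 78 wide (y), 153 deep (x), 76 high; origin at the bench surface under the middle of the floors, +x to the back. The top tray's floor is 60 above the bench and 72 wide between side walls that rise 16 above it; it runs from x = -75 (open front) to +75 (back wall).
- tray_front (a point): Middle of the open front edge of the top tray's floor, at floor height (60 above the bench), no lip; axes as the tray's: -x points out of the tray, y along the edge. In front of it all is free down to the bench.
- base: Fixed grey fan-shaft base: steel plate, top 50 above the bench, with a shaft in two cast bearing blocks, jacked up so that every foot hangs 7 above the plate. Origin at the bench surface under the bare foot's bolt; +x away from the robot, the way the shim goes in. Plate from x = -58 (edge nearest the robot) to +195, y from -270 to +65. The other three feet have their shims, tails sticking out.
- bolt (a point): On the axis of the bare foot's upright 12 mm bolt, at the height of the plate's top (50 above the bench), in the 7 mm gap; axes as the base's. With the shim home, the tail edge lies 105 from this axis towards -x, 47 past the plate's edge.
- foot (a point): Middle of the bare foot's end face, 23.5 from the bolt's axis towards -x, half-way up the foot (66 above the bench); axes as the base's. It is the near foot of the left-hand block, away from the pulley: 54 wide (y), underside 57, top 75, bolt head up to 87 above the bench. The block's housing begins 46 behind this point and is 152 high.
- spanner: Steel spanner 180 long lying loose on the bench between the trays and the base, not needed. Origin at mid-length.
- grease_tin: Tin 72 across, 85 high, standing loose behind the trays, not needed. Origin under its centre.
- tape: Cardboard roll 100 across, 48 high, lying loose left of the trays, not needed. Origin under its centre.
- carton: Small carton 150 x 110 x 80 high, loose, at the far left, not needed. Origin under its centre.
Not all that is in view belongs to the job. Of the things shaped like the part that bears shim_center, the aluminium one is meant. Of the things shaped like the tray, the blue one is meant.

How it is judged:
By the outcome, as a careful person would: the job done as asked, in the order asked, and still so for the second after the job is handed in, with the robot touching nothing.
It also fails if it takes over 64 s, if anything falls off the work surface, if the arm or the gripper's body presses on something with over 40 N, if the wrist force passes 120 N, or if a joint passes its speed limit or range.

## Working session

There is one attempt and no reset: what is moved stays moved. The work goes in short steps, Python scripts to look and compute and a shell command to move; the robot and the scene stay as the last step left them, time stands still between calls to the robot, and variables do not carry over. Pictures are saved under pics/ and viewed, at most 10 in all, crops included, and the job is handed in when it is done.

```bash
mkdir -p pics; ls; cat > h.py <<'E'
import numpy as np, cv2
from scipy.spatial.transform import Rotation as R
from plant import get_state, read_camera, ctrl
def cam(n):
    c=read_camera(n); c['f']=192/np.tan(np.radians(c['vfov'])/2); return c
def rays(c,px):
    px=np.atleast_2d(np.array(px,float))
    K=np.array([[c['f'],0,c['cx']],[0,c['f'],c['cy']],[0,0,1]])
    d=(px-[c['cx'],c['cy']])/c['f']; u=d.copy()
    for _ in range(20): u=d/(1+c['k1']*(u**2).sum(1,keepdims=True))
    return np.c_[u,np.ones(len(u))]
def world(c,v): return R.from_quat(c['orientation']).apply(v)+np.array(c['origin'])
def onplane(c,px,z):
    r=R.from_quat(c['orientation']).apply(rays(c,px)); o=np.array(c['origin'])
    return o+r*((z-o[2])/r[:,2:3])
def bydepth(c,px):
    px=np.atleast_2d(px); r=rays(c,px); i=px.round().astype(int)
    return world(c,r*c['range_z'][i[:,1],i[:,0]][:,None])
def cloud(c):
    v,u=np.mgrid[0:384,0:512]; p=np.c_[u.ravel(),v.ravel()]
    w=bydepth(c,p); w[c['range_z'].ravel()<=0]=np.nan
    return w.reshape(384,512,3)
E
python3 - <<'E'
from h import *
s=get_state(); print({k:np.round(v,3) for k,v in s.items()})
for n in ['top','side','wrist']:
    c=cam(n); print(n,c['vfov'],c['cx'],c['cy'],c['k1'],np.round(c['origin'],3),np.round(c['orientation'],3)); cv2.imwrite(f'pics/{n}0.png',c['frame'])
t=[cv2.imread(f'pics/{n}0.png') for n in('top','side')]
E
```

```text
pics
{'time': np.float64(0.0), 'qpos': array([ 1.173,  0.287,  1.578, -0.   ,  1.279, -0.15 ]), 'dq': array([ 0.   ,  0.   ,  0.   , -0.   , -0.002, -0.   ]), 'joint_efforts': array([ 0.0000e+00, -4.0599e+01, -2.9262e+01, -0.0000e+00,  6.0000e-03,
        0.0000e+00]), 'eef_pos': array([0.165, 0.654, 0.202]), 'tcp_rot': array([ 0.124,  0.992, -0.001, -0.   ]), 'contact_force': array([ 0.299,  0.651, -0.016]), 'wrist_torque': array([-0.082, -0.025, -0.043]), 'finger_force': np.float64(0.0), 'opening': np.float64(0.999)}
top 48.36323197020726 253.85292396441477 193.65537011695264 -0.16088082416632446 [0.33  0.132 1.182] [-0.704  0.705 -0.066  0.052]
side 46.43864952259469 260.78100958401143 195.36560293299604 -0.09503316912540263 [-0.148 -0.779  0.737] [ 0.82  -0.289  0.154 -0.47 ]
wrist 58.166099630799536 257.75280564380586 191.03868402714937 0.007566114799050222 [0.092 0.673 0.373] [0.78  0.608 0.09  0.117]
```

View pics/top0.png

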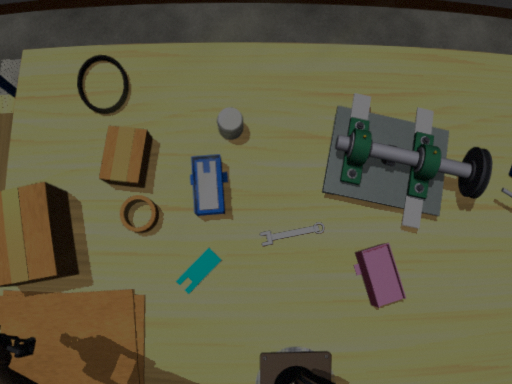

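View pics/side0.png

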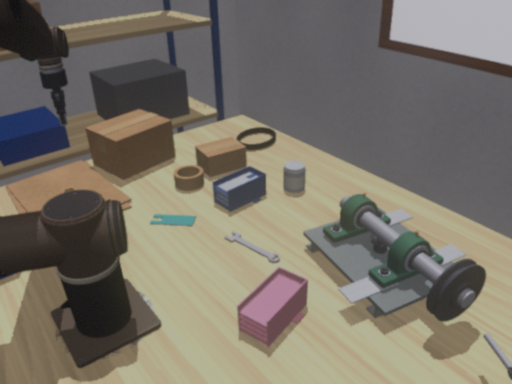

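Candidates for the shim are the aluminium one in the blue tray (207,185), the teal one on the bench (199,270), and the installed ones (360,105), (425,120), (413,210). For the tray they are blue (208,185) and pink (380,275). I choose the aluminium shim in the blue tray. The bare foot is the left block's near foot, at about (350,175). I'll check both in one crop.

```bash
python3 - <<'E'
from h import *
c=cam('top'); f=c['frame']
a=cv2.resize(f[145:225,170:245],(400,427),interpolation=cv2.INTER_CUBIC); b=cv2.resize(f[85:220,315:455],None,fx=427/135,fy=427/135)[:,:400]
cv2.imwrite('pics/crop1.png',np.hstack([a,b]))
w=cloud(c); Z=w[...,2]
print('tray z rows'); 
for v in range(150,222,4): print(v,(Z[v,188:232:3]*1000).round().astype(int))
hsv=cv2.cvtColor(f,cv2.COLOR_BGR2HSV)
m=(cv2.inRange(hsv,(105,120,40),(125,255,255))); m[:140]=0;m[230:]=0;m[:,:180]=0;m[:,240:]=0
q=cv2.findContours(m,0,2)[0]; q=max(q,key=cv2.contourArea); r=cv2.minAreaRect(q); print(r)
bp=cv2.boxPoints(r); print(bp, onplane(c,bp,0.076).round(4).tolist())
E
```

```text
tray z rows
150 [ 0 -1 -1 -1 -3  3  2  0 -1 -1 -2  0 -2 -2  2]
154 [                   1                    3                   -2
                    2                   -1                   -1
                    0 -9223372036854775808                   78
                   78                   78                   -2
                   -1                   -3                    2]
158 [-2 75 63 61 59 63 58 59 61 56 58 -1 -1 -3 -5]
162 [-3  3 60 58 58 61 57 65 59 60 59  1  0  1  0]
166 [-4 -3 60 58 62 62 59 62 65 58 60 17 -7 -1 -2]
170 [ 3 -1 60 58 64 61 63 64 63 64 62 37 -5  0  1]
174 [-1  1 60 58 60 63 62 62 60 65 58 48  3  0  1]
178 [ 1  5 59 62 61 65 65 64 65 64 60 71  6  3 -4]
182 [-1  3 68 59 60 61 64 63 66 62 60 79  0  1  1]
186 [ 1 -1 71 59 62 60 65 64 64 63 66 73  2 -2  4]
190 [-1 -1 77 62 63 65 64 66 64 65 60 76 -6 -1 -1]
194 [ 1  1 76 56 64 62 61 65 62 62 60 80  0  0  0]
198 [-3  2 77 59 64 65 66 62 62 60 57 60 -1 -4  2]
202 [-4 -1 73 61 64 64 64 62 61 62 62 62 -5 -2 -1]
206 [-2  0 74 62 64 66 61 62 65 64 62 60 -1  2  1]
210 [ 0  1 -3 59 62 59 58 58 58 58 62 61 24 -2  0]
214 [                   0                   -1                   -1
                   48                   31                   31
 -9223372036854775808                   14                   12
                   -4                    0                    1
                   -1                    0                    1]
218 [ 0  0 -1  3  0  4  1  0  2  4  1  1  2 -3 -1]
((208.5, 185.0), (58.0, 35.0), 90.0)
[[191. 156.]
 [226. 156.]
 [226. 214.]
 [191. 214.]] [[0.6183, 0.2772, 0.076], [0.6182, 0.1837, 0.076], [0.4627, 0.1825, 0.076], [0.4627, 0.2738, 0.076]]<stdin>:7: RuntimeWarning: invalid value encountered in cast
```

View pics/crop1.png

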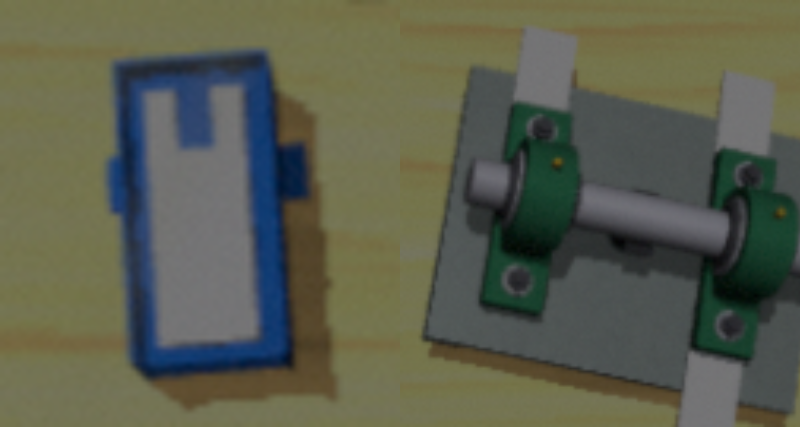

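The crop confirms it. The blue tray's open front faces the robot (bottom, crop 210,370), and the aluminium shim lies inside with its slot at the back. The bare foot's bolt is at about full-image (352,174) and its far bolt at (360,125).

```bash
cat >> h.py <<'E'
def tool(target=None,yawdir=None):
    """shift in tool axes (mm) to world target, and turn (deg) so tool x points along yawdir (deg, world)"""
    s=get_state(); M=R.from_quat(s['tcp_rot']).as_matrix(); p=np.array(s['eef_pos'])
    print('tcp',(p*1000).round(1),'x-dir',np.degrees(np.arctan2(M[1,0],M[0,0])).round(2),'tilt',M[:2,2].round(4),'F',np.round(s['contact_force'],1),'op',round(float(s['opening']),3),'t',round(float(s['time']),2))
    if target is not None: print('shift',(M.T@(np.array(target)-p)*1000).round(1))
    if yawdir is not None:
        d=np.degrees(np.arctan2(M[1,0],M[0,0])); print('turn',-((yawdir-d+180)%360-180))
def shim(c,box,z,thr=150):
    g=cv2.cvtColor(c['frame'],cv2.COLOR_BGR2HSV); m=((g[...,1]<60)&(g[...,2]>thr)).astype(np.uint8)*255
    k=np.zeros_like(m); x0,y0,x1,y1=box; k[y0:y1,x0:x1]=m[y0:y1,x0:x1]
    q=max(cv2.findContours(k,0,1)[0],key=cv2.contourArea)[:,0,:]
    return onplane(c,q,z)[:,:2],q
E
python3 - <<'E'
from h import *
c=cam('top'); h=cv2.cvtColor(c['frame'],cv2.COLOR_BGR2HSV)
for p in [(208,195),(202,165),(352,174),(335,185),(412,205)]: print(p,h[p[1],p[0]])
w,q=shim(c,(185,150,232,216),0.063,int(h[195,208,2])-30)
print(len(q),q.min(0),q.max(0)); r=cv2.minAreaRect((w*1000).astype(np.float32)); print(r)
g=cv2.cvtColor(c['frame'],cv2.COLOR_BGR2GRAY)
# bolts at head-top height
B=onplane(c,[(351.9,173.3),(360.2,125.5),(419,187)],0.087)*1000; print(B.round(1))
d=B[1]-B[0]; print('x dir',np.degrees(np.arctan2(d[1],d[0]))); d=B[2]-B[0]; print('from y',np.degrees(np.arctan2(d[0],-d[1]))); 
cl=cloud(c); print('plate corner left-near/right',onplane(c,[(323.5,192)],.05)*1000, 'depth bolt',bydepth(c,[(352,173)]))
tool([0.54,0.23,0.15],180)
E
```

```text
(208, 195) [105   4 116]
(202, 165) [109  20 104]
(352, 174) [135  15  35]
(335, 185) [83 12 86]
(412, 205) [120   2 116]
147 [197 161] [218 209]
((542.4573364257812, 233.96148681640625), (128.9901123046875, 50.79119873046875), 4.801474094390869)
[[ 569.3 -150.5   87. ]
 [ 702.7 -180.3   87. ]
 [ 532.6 -334.9   87. ]]
x dir -12.600187566832265
from y -11.248704374042546
plate corner left-near/right [[525.27784118 -79.2877779   50.        ]] depth bolt [[ 0.5698679  -0.15051403  0.08800281]]
tcp [165.4 654.1 202.4] x-dir 165.8 tilt [-0.0005 -0.001 ] F [-0.5 -0.3  0.2] op 1.002 t 0.25
shift [-467.2 -319.2   52.6]
turn -14.197608162305954
```

```bash
python3 -m crank '[[[-234,-157,0],-10,255],[[-234,-157,0],-10,255],[[-234,-157,0],-10,255],[[-234,-157,0],-10,255],[[-234,-157,0],-10,255],[[-234,-157,0],-10,255],[[-468,-315,0],-19,255],[[-468,-315,0],-19,255],[[-468,-315,0],-19,255],[[-468,-315,0],-19,255]]' 40; python3 -c "
from h import *
tool([0.5425,0.234,0.13],184.8)"
```

```text
time: 1.25
eef_pos: [0.4854, 0.2971, 0.2032]
tcp_rot: [-0.042, 0.999, 0.0, 0.0]
contact_force: [-0.1, 0.3, -0.2]
opening: -0.002
finger_force: 0.0
tcp [485.4 297.1 203.2] x-dir -175.19 tilt [0.0004 0.0003] F [-0.1  0.3 -0.2] op -0.002 t 1.25
shift [-51.6 -67.7  73.2]
turn 0.011790319253577763
```

```bash
python3 -m crank '[[[0,0,0],0,255],[[0,0,0],0,255]]' ; python3 -c "
from h import *
tool([0.5425,0.234,0.13],184.8)"
```

```text
time: 1.45
eef_pos: [0.4849, 0.2978, 0.2029]
tcp_rot: [-0.04, 0.999, 0.0, -0.0]
contact_force: [0.6, -0.3, -1.1]
opening: 0.005
finger_force: 0.0
tcp [484.9 297.8 202.9] x-dir -175.36 tilt [-0.0007  0.0003] F [ 0.6 -0.3 -1.1] op 0.005 t 1.45
shift [-52.3 -68.3  72.8]
turn -0.1591453202977391
```

```bash
python3 -m crank '[[[-52,-68,30],0,255],[[-52,-68,73],0,255],[[-52,-68,73],0,255],[[-52,-68,73],0,255]]' ; python3 - <<'E'
from h import *
tool([0.5425,0.234,0.07],184.8)
c=cam('wrist'); cv2.imwrite('pics/w1.png',c['frame']); h=cv2.cvtColor(c['frame'],cv2.COLOR_BGR2HSV); np.save('w1.npy',c['range_z'])
E
```

```text
time: 1.85
eef_pos: [0.5394, 0.2352, 0.1265]
tcp_rot: [-0.042, 0.999, -0.001, -0.004]
contact_force: [-0.7, 0.1, -0.3]
opening: -0.0
finger_force: 0.0
tcp [539.4 235.2 126.5] x-dir -175.21 tilt [-0.0073 -0.0013] F [-0.7  0.1 -0.3] op -0.0 t 1.85
shift [-3.4 -1.4 56.4]
turn -0.014425613813045857
```

View pics/w1.png

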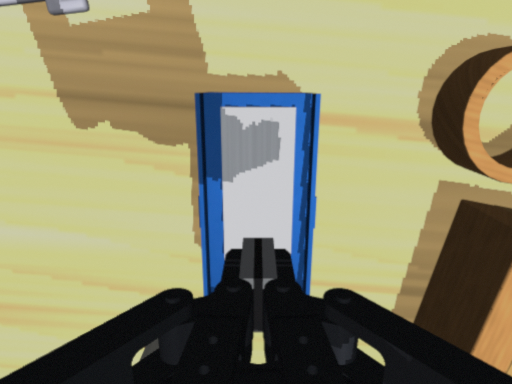

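The wrist view shows the tray front edge at row 93 (cols 196–320) and the shim tail edge at row 108 (cols 222–296). The shut fingers are centred over the shim.

```bash
python3 - <<'E'
from h import *
c=cam('wrist')
print('tail corners',(onplane(c,[(222,107.5),(296.5,107.5),(259,107.5)],.063)*1000).round(1).tolist())
print('front',(onplane(c,[(205,105),(311,105)],.06)*1000).round(1).tolist(),(onplane(c,[(198,93.5),(318,93.5)],.076)*1000).round(1).tolist())
tool([0.5425,0.234,0.07],184.8)
E
```

```text
tail corners [[481.1, 207.8, 63.0], [476.8, 257.5, 63.0], [479.0, 232.5, 63.0]]
front [[480.6, 196.0, 60.0], [474.5, 267.4, 60.0]] [[473.0, 193.6, 76.0], [466.7, 268.4, 76.0]]
tcp [541.3 236.8 130.5] x-dir -175.12 tilt [-0.0003  0.0006] F [ 0.7 -0.5 -0.4] op -0.003 t 1.95
shift [-1.  -2.9 60.5]
turn 0.07965922918026536
```

```bash
python3 -m crank '[[[0,0,30],0,255],[[0,0,58],0,255],[[0,0,60],0,255],[[0,0,60],0,255],[[0,0,62],0,255],[[0,0,63],0,255],[[0,0,63],0,255],[[0,0,63],0,255]]'; python3 -m crank '[[[0,0,1],0,255],[[0,0,1],0,255]]';python3 -m crank '[[[0,0,1],0,255],[[0,0,1],0,255]]';
```

```text
time: 2.75
eef_pos: [0.5424, 0.2354, 0.0678]
tcp_rot: [-0.042, 0.999, 0.0, 0.001]
contact_force: [0.5, -0.0, 1.1]
opening: 0.001
finger_force: 0.0
time: 2.95
eef_pos: [0.5419, 0.2352, 0.0659]
tcp_rot: [-0.042, 0.999, -0.0, -0.0]
contact_force: [-0.1, 0.0, 0.6]
opening: 0.004
finger_force: 0.0
time: 3.15
eef_pos: [0.5418, 0.2352, 0.0648]
tcp_rot: [-0.042, 0.999, -0.0, -0.0]
contact_force: [0.1, -0.3, -0.8]
opening: 0.004
finger_force: 0.0
```

```bash
for i in 1 2; do python3 -m crank '[[[0,0,0.5],0,255],[[0,0,1],0,255],[[0,0,1],0,255]]' | sed -n '2p;4p'; done
```

```text
eef_pos: [0.5419, 0.2353, 0.0639]
contact_force: [0.4, -0.1, 0.3]
eef_pos: [0.5418, 0.2353, 0.0629]
contact_force: [0.5, -0.7, -0.5]
```

```bash
for i in 1 ; do python3 -m crank '[[[0,0,0.3],0,255],[[0,0,0.6],0,255],[[0,0,0.6],0,255]]' | sed -n '2p;4p'; done
```

```text
eef_pos: [0.5419, 0.2353, 0.0624]
contact_force: [-0.7, -0.2, 0.1]
```

```bash
python3 -m crank '[[[0,0,0.3],0,255],[[0,0,0.5],0,255],[[0,0,0.5],0,255]]' | sed -n '2p;4p';  python3 -m crank '[[[0,0,0.3],0,255],[[0,0,0.3],0,255]]' | sed -n '2p;4p'
```

```text
eef_pos: [0.5419, 0.2354, 0.0619]
contact_force: [-0.2, -0.4, -0.0]
eef_pos: [0.5419, 0.2353, 0.0616]
contact_force: [0.3, -0.3, 0.7]
```

```bash
python3 -m crank '[[[0,0,0.4],0,255],[[0,0,0.4],0,255]]' | sed -n '2p;4p';  python3 -m crank '[[[0,0,0.4],0,255],[[0,0,0.4],0,255]]' | sed -n '2p;4p'; python3 -m crank '[[[0,0,0.4],0,255],[[0,0,0.4],0,255]]' | sed -n '2p;4p'
```

```text
eef_pos: [0.5419, 0.2353, 0.0612]
contact_force: [0.8, -0.0, -0.1]
eef_pos: [0.5419, 0.2353, 0.0608]
contact_force: [0.4, 0.9, 0.5]
eef_pos: [0.5419, 0.2353, 0.0603]
contact_force: [-0.1, 0.2, 1.1]
```

```bash
for i in 1; do python3 -m crank '[[[0,0,0.5],0,255],[[0,0,0.5],0,255]]' | sed -n '2p;4p';  python3 -m crank '[[[0,0,0.4],0,255],[[0,0,0.4],0,255]]' | sed -n '2p;4p'; done; python3 - <<'E'
from h import *
c=cam('wrist'); cv2.imwrite('pics/w2.png',c['frame'][60:300,150:380])
E
```

```text
eef_pos: [0.5419, 0.2353, 0.0598]
contact_force: [0.4, -0.5, -0.7]
eef_pos: [0.5419, 0.2353, 0.0595]
contact_force: [-0.5, -0.6, 1.5]
```

View pics/w2.png

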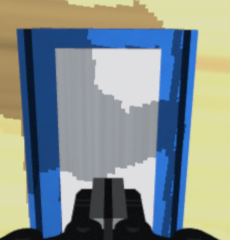

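```bash
python3 - <<'E'
from h import *
c=cam('wrist'); w=cloud(c)*1000
for v in (150,200,225,232,236,240,244,250,260): print(v,w[v,258].round(1), w[v,225].round(1),w[v,283].round(1))
E
python3 -m crank '[[[0,0,0.5],0,255],[[0,0,0.5],0,255]]' | sed -n '2p;4p';  python3 -m crank '[[[0,0,0.5],0,255],[[0,0,0.5],0,255]]' | sed -n '2p;4p'
```

```text
150 [497.  232.3  63. ] [498.2 216.2  63.8] [495.8 244.4  64. ]
200 [522.6 234.5  63.3] [523.8 217.7  64.1] [521.4 247.2  63.9]
225 [536.2 235.6  63.6] [537.2 218.5  64.9] [535.2 248.6  63.6]
232 [540.3 236.   63.5] [541.4 218.7  64.1] [539.7 249.2  62.2]
236 [542.1 236.1  64.4] [543.8 218.8  63.9] [541.2 249.3  64. ]
240 [530.6 235.1  94.1] [546.3 218.9  63.4] [543.7 249.5  63.6]
244 [530.5 235.1  98.2] [548.8 219.   63.2] [546.2 249.9  63. ]
250 [530.7 235.1 103.4] [552.1 219.3  63.5] [533.5 246.2  95.9]
260 [530.3 235.1 112.6] [535.1 222.1 105.7] [533.9 245.7 104.3]
eef_pos: [0.5419, 0.2353, 0.0589]
contact_force: [0.8, 0.1, -0.8]
eef_pos: [0.5419, 0.2353, 0.0584]
contact_force: [-0.4, -0.0, -0.5]
```

```bash
python3 - <<'E'
from h import *
c=cam('side'); f=c['frame']
s=get_state(); Rm=R.from_quat(c['orientation']).as_matrix()
def proj(p):
    v=Rm.T@(np.array(p)-c['origin']); u=v[:2]/v[2]; u=u*(1+c['k1']*(u@u)); return u*c['f']+[c['cx'],c['cy']]
print('tcp px',proj(s['eef_pos']),s['eef_pos'])
x0,y0=(proj(s['eef_pos'])-[60,75]).astype(int); print(x0,y0)
cv2.imwrite('pics/s2.png',cv2.resize(f[y0:y0+110,x0:x0+120],None,fx=5,fy=5,interpolation=cv2.INTER_CUBIC))
E
```

```text
tcp px [237.65475973 182.04726721] [0.541881   0.23529979 0.05846195]
177 107
```

View pics/s2.png

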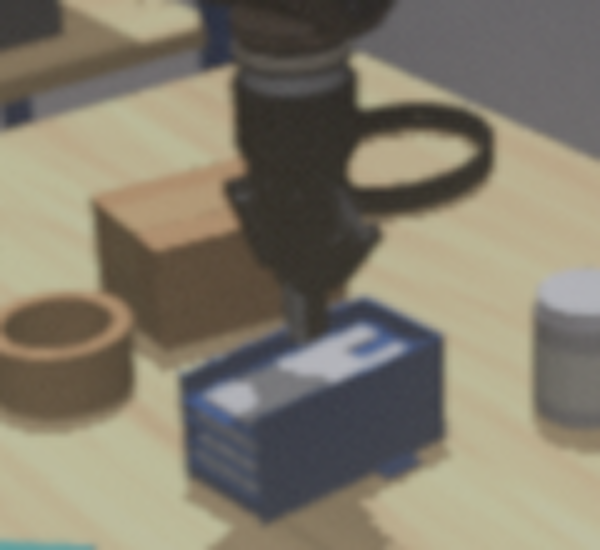

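Both views put the visible fingertip about 29 mm above the shim (wrist: pad bottom at row 239; side crop: tip at (310,342), while the reported TCP projects to (303,375)). I will go down slowly and watch the force.

```bash
python3 -m crank '[[[0,0,4],0,255],[[0,0,8],0,255],[[0,0,8],0,255]]' | sed -n '2p;4p'; python3 - <<'E'
from h import *
for n in('wrist',):
    c=cam(n); w=cloud(c)*1000
    for v in range(226,250,3): print(v,w[v,258].round(1),w[v,250].round(1))
print(np.round(c['origin'],4))
E
```

```text
eef_pos: [0.5412, 0.2351, 0.0495]
contact_force: [-0.2, 0.4, -0.2]
226 [532.  235.1  63.6] [532.5 231.2  63.1]
229 [533.4 235.3  64. ] [533.4 231.3  64.6]
232 [535.1 235.4  63.6] [535.7 231.5  63. ]
235 [536.6 235.5  63.8] [536.8 231.6  64.1]
238 [529.4 234.9  83.2] [530.2 231.5  82.2]
241 [529.8 234.9  85.4] [529.6 231.5  86.4]
244 [529.6 234.9  88.8] [530.1 231.6  88.2]
247 [529.5 234.9  91.9] [530.2 231.7  91. ]
[0.4665 0.2296 0.2211]
```

```bash
python3 -m crank '[[[0,0,5],0,255],[[0,0,10],0,255],[[0,0,13],0,255],[[0,0,13],0,255]]' | sed -n '2p;4p'; for i in 1 2; do python3 -m crank '[[[0,0,1],0,255],[[0,0,1],0,255]]' | sed -n '2p;4p'; done; python3 - <<'E'
from h import *
for n in('wrist',):
    c=cam(n); w=cloud(c)*1000
    for v in range(226,250,3): print(v,w[v,258].round(1))
E
```

```text
eef_pos: [0.5413, 0.2352, 0.0366]
contact_force: [0.2, -0.0, 0.4]
eef_pos: [0.542, 0.2353, 0.0365]
contact_force: [-1.0, 0.1, 0.6]
eef_pos: [0.5419, 0.2353, 0.0355]
contact_force: [-0.3, -0.2, 0.1]
226 [526.9 234.8  63.4]
229 [528.2 234.9  63.9]
232 [529.9 235.1  63.3]
235 [531.4 235.2  63.2]
238 [530.6 235.1  68.2]
241 [530.6 235.1  71.4]
244 [530.8 235.2  73.9]
247 [531.1 235.2  76. ]
```

```bash
python3 -m crank '[[[0,0,1],0,255],[[0,0,2],0,255],[[0,0,2],0,255]]' | sed -n '2p;4p'; python3 -m crank '[[[0,0,0.5],0,255],[[0,0,0.5],0,255]]' | sed -n '2p;4p'; python3 -m crank '[[[0,0,0.5],0,255],[[0,0,0.5],0,255]]' | sed -n '2p;4p'
```

```text
eef_pos: [0.5426, 0.2355, 0.0348]
contact_force: [-1.4, -0.7, 5.2]
eef_pos: [0.5428, 0.2356, 0.0348]
contact_force: [-2.0, -2.0, 6.0]
eef_pos: [0.5431, 0.2357, 0.0348]
contact_force: [-2.3, -1.3, 7.4]
```

```bash
python3 -m crank '[[[0,0,0.3],0,255],[[0,0,0.3],0,255]]' | sed -n '2p;4p'; python3 -m crank '[[[0,0,0.3],0,255],[[0,0,0.3],0,255]]' | sed -n '2p;4p'
```

```text
eef_pos: [0.5432, 0.2357, 0.0348]
contact_force: [-2.7, -0.2, 9.6]
eef_pos: [0.5434, 0.2357, 0.0348]
contact_force: [-3.0, -1.4, 9.8]
```

```bash
python3 -m crank '[[[4,0,0],0,255],[[8,0,0],0,255],[[12,0,0],0,255],[[16,0,0],0,255],[[20,0,0],0,255],[[20,0,0],0,255]]' | sed -n '1,2p;4p'; python3 - <<'E'
from h import *
c=cam('wrist'); w,q=shim(c,(200,20,320,200),.063,60); print(q.min(0),q.max(0)); h=c['frame'][:,259].astype(int)
print([ (r,h[r].tolist()) for r in range(20,140,8)])
print(q[q[:,1]<q[:,1].min()+3].min(0),q[q[:,1]<q[:,1].min()+3].max(0),(onplane(c,[(259,q[:,1].min()-.5)],.063)*1000).round(1))
E
```

```text
time: 9.0
eef_pos: [0.5247, 0.2343, 0.0348]
contact_force: [-0.3, 0.6, 7.2]
[200 105] [319 199]
[(20, [169, 224, 224]), (28, [164, 225, 224]), (36, [171, 224, 224]), (44, [168, 224, 224]), (52, [165, 225, 224]), (60, [164, 224, 224]), (68, [155, 224, 224]), (76, [165, 222, 222]), (84, [103, 155, 184]), (92, [100, 151, 180]), (100, [103, 154, 182]), (108, [104, 157, 185]), (116, [227, 224, 224]), (124, [227, 224, 224]), (132, [227, 224, 224])]
[312 105] [319 107] [[456.7 229.7  63. ]]
```

```bash
cat >> h.py <<'E'
def tail(c,col=259,z=.063):
    f=c['frame'].astype(int)
    sat=f.max(2)-f.min(2); r=[v for v in range(10,200) if (sat[v:v+6,col]<15).all()][0]
    e=[[u for u in range(col,512) if sat[r+6,u]>25][0]-.5,[u for u in range(col,0,-1) if sat[r+6,u]>25][0]+.5]
    p=onplane(c,[(col,r-.5),(e[0],r+6),(e[1],r+6)],z)*1000
    print('tail row',r,'edges',e,'tail',p[0].round(1),'side',p[1:].round(1).tolist()); return p
E
python3 - <<'E'
from h import *
tail(cam('wrist'))
tool()
E
```

```text
tail row 112 edges [319.5, 195.5] tail [459.4 229.9  63. ] side [[459.9, 254.6, 63.0], [464.2, 204.4, 63.0]]
tcp [524.7 234.3  34.8] x-dir -175.2 tilt [0.006  0.0014] F [ 0.3 -0.8  8.3] op 0.001 t 9.1
```

```bash
python3 -m crank '[[[4,0,0],0,255],[[8,0,0],0,255],[[12,0,0],0,255],[[16,0,0],0,255],[[20,0,0],0,255],[[24,0,0],0,255],[[28,0,0],0,255],[[32,0,0],0,255],[[32,0,0],0,255]]' | sed -n '1,2p;4p'; python3 - <<'E'
from h import *
c=cam('wrist');tail(c)
tool(); cv2.imwrite('pics/w3.png',c['frame'])
E
```

```text
time: 10.0
eef_pos: [0.4929, 0.2317, 0.0348]
contact_force: [-0.3, 0.4, 7.8]
tail row 113 edges [319.5, 195.5] tail [428.  227.3  63. ] side [[428.5, 252.1, 63.0], [432.8, 201.8, 63.0]]
tcp [492.9 231.7  34.7] x-dir -175.19 tilt [0.0063 0.0015] F [ 0.2 -0.5  8.3] op 0.004 t 10.05
```

View pics/w3.png

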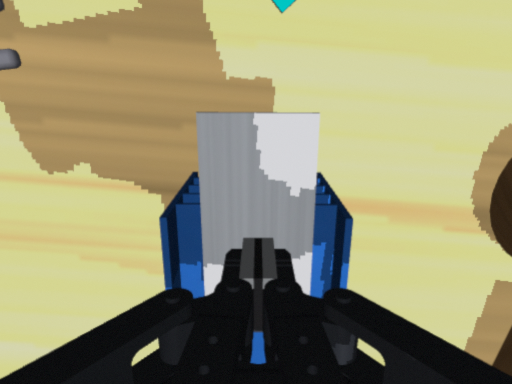

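The shim's tail edge is at row 113 (cols 196–320), with about 42 mm of overhang past the tray front. I will lift off, open and move over the tail.

```bash
python3 -m crank '[[[0,0,-10],0,255],[[0,0,-45],0,255],[[24,0,-45],0,0],[[48,0,-45],0,0],[[48,0,-45],0,0],[[48,0,-45],0,0],[[48,0,-45],0,0],[[48,0,-45],0,0]]' ; python3 - <<'E'
from h import *
c=cam('wrist'); cv2.imwrite('pics/w4.png',c['frame']); w=cloud(c)*1000
for v in range(200,300,12): print(v,[w[v,u].round(0).astype(int).tolist() if w[v,u,2]==w[v,u,2] else 0 for u in (140,155,170,345,360,375)])
tool([.445,.2283,.015],184.9)
E
```

```text
time: 10.85
eef_pos: [0.4431, 0.227, 0.0771]
tcp_rot: [-0.042, 0.999, 0.0, 0.0]
contact_force: [0.5, 0.2, 1.1]
opening: 0.997
finger_force: 0.0
200 [[458, 139, 0], [457, 151, 2], [456, 162, 2], [445, 294, 1], [444, 305, 1], [443, 317, 0]]
212 [[468, 139, 1], [467, 151, 1], [466, 162, 1], [454, 295, 1], [454, 307, 1], [452, 318, 2]]
224 [[478, 139, 1], [477, 151, 0], [476, 162, 1], [464, 297, 1], [463, 308, 1], [462, 320, 1]]
236 [[488, 139, 0], [487, 151, 1], [486, 162, 1], [474, 299, 1], [474, 310, 0], [473, 322, 0]]
248 [[499, 139, 0], [497, 151, 1], [496, 162, 1], [485, 301, -1], [484, 312, 1], [483, 324, 0]]
260 [[435, 182, 131], [440, 185, 121], [507, 162, 0], [495, 302, 1], [433, 269, 121], [428, 271, 131]]
272 [[435, 185, 139], [445, 185, 123], [518, 163, 1], [505, 303, 1], [438, 270, 122], [429, 269, 137]]
284 [[440, 185, 139], [450, 186, 123], [529, 163, 0], [516, 305, 1], [443, 270, 122], [433, 269, 139]]
296 [[444, 185, 141], [454, 186, 126], [540, 163, 1], [528, 307, 1], [447, 270, 124], [437, 269, 141]]
tcp [443. 227.  77.] x-dir -175.22 tilt [0.0003 0.0001] F [-0.3  0.   0.3] op 1.002 t 10.9
shift [-2.1  1.1 62. ]
turn -0.11679484376031724
```

View pics/w4.png

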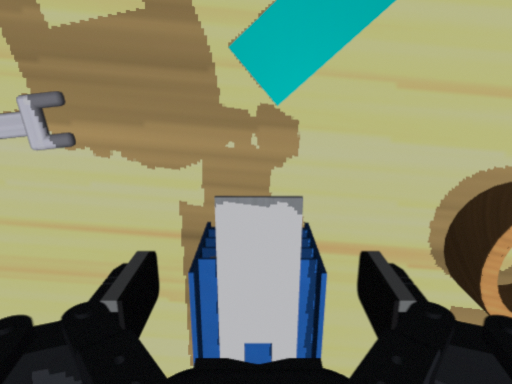

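The open pads straddle the tail (tail row 196, cols 216–302; pads at cols 158 and 358, bottoms about 42 mm behind the reported TCP). I will go down so that the shim sits mid-pad, and close.

```bash
python3 -m crank '[[[-2,1,30],0,0],[[-2,1,50],0,0],[[-2,1,65],0,0],[[-2,1,65],0,0],[[-2,1,65],0,255],[[-2,1,65],0,255],[[-2,1,65],0,255],[[-2,1,65],0,255],[[-2,1,65],0,255],[[-2,1,65],0,255]]' 50; python3 - <<'E'
from h import *
c=cam('wrist'); tail(c)
w=cloud(c)*1000
for v in range(200,300,10): print(v,[w[v,u].round(0).tolist() for u in (175,185,195,205,315,325,335)])
cv2.imwrite('pics/w5.png',c['frame']); tool()
E
```

```text
time: 11.9
eef_pos: [0.4453, 0.2284, 0.013]
tcp_rot: [-0.042, 0.999, 0.0, 0.001]
contact_force: [-0.1, 0.1, 5.6]
opening: 0.565
finger_force: 51.0Traceback (most recent call last):
  File "<stdin>", line 2, in <module>
  File "h.py", line 37, in tail
    sat=f.max(2)-f.min(2); r=[v for v in range(10,200) if (sat[v:v+6,col]<15).all()][0]
                             ~~~~~~~~~~~~~~~~~~~~~~~~~~~~~~~~~~~~~~~~~~~~~~~~~~~~~~~^^^
IndexError: list index out of range
```

```bash
python3 -m crank '[[[0,0,-5],0,255],[[0,0,-15],0,255],[[0,0,-30],0,255],[[0,0,-45],0,255],[[0,0,-60],0,255],[[0,0,-60],0,255],[[0,0,-60],0,255]]'; python3 - <<'E'
from h import *
c=cam('wrist')
w=cloud(c)*1000
f=c['frame'].astype(int); sat=f.max(2)-f.min(2)
for v in range(190,300,8): print(v,sat[v,258],[w[v,u].round(0).tolist() for u in (185,200,215,230,258,290,305,320,335)])
cv2.imwrite('pics/w5.png',c['frame']); tool()
E
```

```text
time: 12.65
eef_pos: [0.4438, 0.228, 0.0717]
tcp_rot: [-0.042, 0.999, -0.0, -0.0]
contact_force: [-0.3, -0.7, -1.7]
opening: 0.566
finger_force: 51.7
190 61 [[447.0, 175.0, -1.0], [445.0, 186.0, 1.0], [445.0, 197.0, -0.0], [443.0, 208.0, 0.0], [442.0, 229.0, 0.0], [440.0, 252.0, 1.0], [439.0, 263.0, 1.0], [438.0, 274.0, 0.0], [437.0, 285.0, 1.0]]
198 48 [[452.0, 175.0, 1.0], [451.0, 187.0, 1.0], [450.0, 198.0, 1.0], [449.0, 209.0, 1.0], [448.0, 229.0, 1.0], [446.0, 253.0, 1.0], [445.0, 264.0, 1.0], [444.0, 275.0, 1.0], [443.0, 286.0, 1.0]]
206 53 [[459.0, 176.0, 1.0], [457.0, 187.0, 1.0], [457.0, 198.0, 1.0], [456.0, 209.0, 0.0], [454.0, 230.0, 0.0], [452.0, 253.0, 0.0], [451.0, 265.0, 0.0], [450.0, 276.0, 1.0], [449.0, 287.0, 1.0]]
214 69 [[465.0, 176.0, 1.0], [464.0, 187.0, -0.0], [463.0, 198.0, 0.0], [462.0, 209.0, 1.0], [461.0, 230.0, 0.0], [458.0, 254.0, 1.0], [457.0, 265.0, 2.0], [457.0, 277.0, 0.0], [456.0, 288.0, -1.0]]
222 67 [[472.0, 176.0, 0.0], [471.0, 187.0, 0.0], [469.0, 199.0, 1.0], [468.0, 210.0, 2.0], [467.0, 231.0, -0.0], [465.0, 255.0, -0.0], [464.0, 266.0, 1.0], [
[... 1336 characters left out ...]
, 206.0, 122.0], [443.0, 212.0, 122.0], [443.0, 218.0, 122.0], [442.0, 229.0, 121.0], [440.0, 241.0, 122.0], [440.0, 247.0, 121.0], [437.0, 252.0, 126.0], [430.0, 254.0, 138.0]]
286 7 [[436.0, 203.0, 140.0], [448.0, 206.0, 121.0], [446.0, 212.0, 122.0], [446.0, 218.0, 122.0], [446.0, 229.0, 121.0], [444.0, 242.0, 122.0], [444.0, 248.0, 121.0], [441.0, 253.0, 126.0], [431.0, 254.0, 142.0]]
294 3 [[439.0, 203.0, 140.0], [451.0, 206.0, 122.0], [451.0, 212.0, 121.0], [450.0, 218.0, 121.0], [449.0, 229.0, 121.0], [448.0, 242.0, 121.0], [447.0, 248.0, 122.0], [443.0, 253.0, 128.0], [434.0, 254.0, 142.0]]
tcp [443.3 227.9  71.1] x-dir -175.2 tilt [-0.0017 -0.0004] F [ 0.  -0.8 -1.3] op 0.564 t 12.7
```

View pics/w5.png

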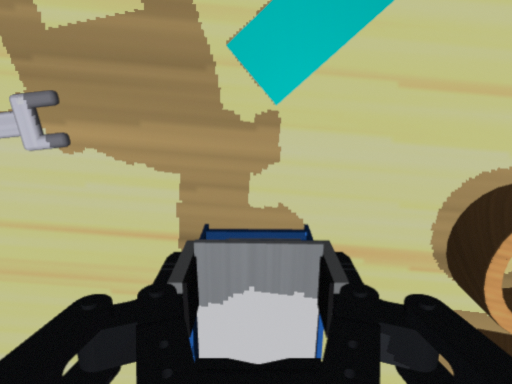

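The shim is gripped level: its top is at z≈122 across the whole visible part, and the tail edge is at row 242. Next I hover left of the base, so the wrist camera sees the bare foot past the shim.

```bash
python3 -m crank '[[[0,0,-29],0,255],[[24,-258,-29],17,255],[[24,-258,-29],17,255],[[24,-258,-29],17,255],[[24,-258,-29],17,255],[[24,-258,-29],17,255],[[24,-258,-29],17,255],[[24,-258,-29],17,255],[[24,-258,-29],17,255]]'; python3 - <<'E'
from h import *
tool()
c=cam('wrist'); cv2.imwrite('pics/w6.png',c['frame'])
E
```

```text
time: 13.6
eef_pos: [0.4411, -0.0301, 0.1]
tcp_rot: [0.106, 0.994, 0.0, -0.001]
contact_force: [0.0, 0.1, -1.0]
opening: 0.561
finger_force: 52.2
tcp [441.1 -30.1 100. ] x-dir 167.8 tilt [-0.0019  0.0012] F [ 0.   0.1 -1. ] op 0.561 t 13.6
```

View pics/w6.png

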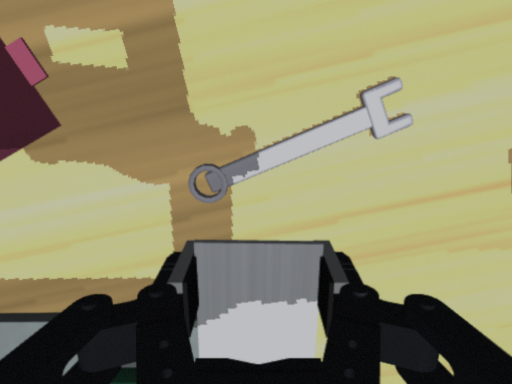

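The plate's near edge is at row 313 on the left, level in the image, so the yaw matches, but the linkage hides the foot. I move forward, staying left of the base, to see it.

```bash
python3 -m crank '[[[0,19,-30],0,255],[[-120,19,-30],0,255],[[-120,19,-30],0,255],[[-120,19,-30],0,255],[[-120,19,-30],0,255],[[-120,19,-30],0,255]]' | sed -n '1,2p'; python3 - <<'E'
from h import *
tool()
c=cam('wrist'); cv2.imwrite('pics/w7.png',c['frame'])
E
```

```text
time: 14.25
eef_pos: [0.5623, -0.0359, 0.1299]
tcp [562.3 -35.9 129.9] x-dir 167.94 tilt [-0.0027  0.0009] F [-0.5  0.  -1.8] op 0.563 t 14.25
```

View pics/w7.png

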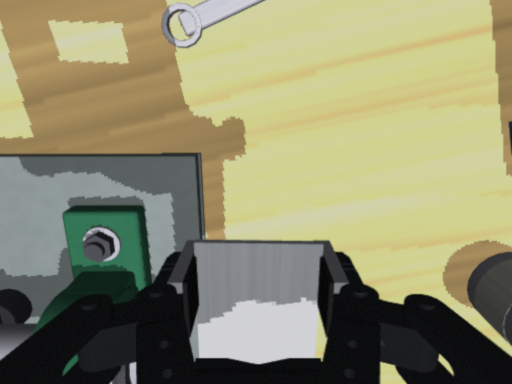

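The w7 view shows the bare foot, with its green front top edge at row ~207 (cols 65–146), washer and bolt head at about (100,245), plate corner at (201,154) and near edge along row ~155. I've used my pictures, so from here I work by numbers only.

```bash
python3 - <<'E'
from h import *
c=cam('wrist'); f=c['frame'].astype(int); h=cv2.cvtColor(c['frame'],cv2.COLOR_BGR2HSV)
green=((f[...,1]-np.maximum(f[...,0],f[...,2]))>15)
# foot front top edge: first green row per column; depth splits top from front face
w=cloud(c)*1000
top=green&(w[...,2]>70)&(w[...,2]<80)
cols=range(72,142,6); rows=[np.flatnonzero(top[:,u])[0]-.5 for u in cols]
E=onplane(c,np.c_[list(cols),rows],.075)*1000
a=np.polyfit(E[:,1],E[:,0],1); print('front edge rows',rows,'yaw',np.degrees(-np.arctan(a[0])))
rr=range(214,250,6); L=[np.flatnonzero(top[r])[0]-.5 for r in rr]; Rr=[np.flatnonzero(top[r])[-1]+.5 for r in rr]
l=onplane(c,np.c_[L,list(rr)],.075)*1000; r=onplane(c,np.c_[Rr,list(rr)],.075)*1000
m=(l+r)/2; print('L',L,'R',Rr,'width',np.linalg.norm(l-r,axis=1).round(1)); 
th=-np.arctan(a[0])
al=np.polyfit(m[:,0],m[:,1],1); print('axis yaw',np.degrees(np.arctan(al[0])), 'edges yaw',[np.degrees(np.arctan(np.polyfit(q[:,0],q[:,1],1)[0])).round(2) for q in(l,r)])
# plate near edge
cols=range(4,196,12); gz=(np.abs(w[...,2]-50)<6)
rows=[np.flatnonzero(gz[130:190,u])[0]+129.5 for u in cols]; P=onplane(c,np.c_[list(cols),rows],.05)*1000
b=np.polyfit(P[:,1],P[:,0],1); print('plate edge yaw',np.degrees(-np.arctan(b[0])),rows[:3],rows[-3:])
# foot front centre -> bolt, for yaw t
t=-np.arctan(b[0]); ex=np.array([np.cos(t),np.sin(t)]); ey=np.array([-np.sin(t),np.cos(t)])
cy=(m[:,:2]@ey).mean(); fx=(E[:,:2]@ex).mean(); px=(P[:,:2]@ex).mean()
print('bolt from foot',(ex*(fx+23.5)+ey*cy).round(1),'bolt x from plate',px+58,'vs',fx+23.5)
roi=np.zeros_like(green); roi[225:268,70:128]=1
ws=roi&(h[...,2]>170)&(h[...,1]<60); v,u=np.nonzero(ws); (cx,cyy),rad=cv2.minEnclosingCircle(np.c_[u,v].astype(np.float32)); print('washer',cx,cyy,rad,(onplane(c,[(cx,cyy)],.0765)*1000).round(1), 'depth', w[246,97].round(1))
d=roi&(w[...,2]>83)&(w[...,2]<92); v,u=np.nonzero(d); print('head',len(u),np.nanmean(w[d],0).round(1))
sh=(np.abs(w[...,2]-179)<4); sh[:236]=0; sh[345:]=0; sh[:,:180]=0; sh[:,340:]=0
S=w[sh][:,:2]; ex2=ex; ey2=ey; print('shim y extents',np.percentile(S@ey,[.5,99.5]).round(1),'tail x',np.percentile(S@ex,[.3]).round(1),'z',np.median(w[sh][:,2]))
s=get_state(); p=np.array(s['eef_pos'])[:2]*1000; print('tcp',p@ex,p@ey); tool()
E
```

```text
front edge rows [np.float64(211.5), np.float64(211.5), np.float64(211.5), np.float64(211.5), np.float64(211.5), np.float64(211.5), np.float64(211.5), np.float64(211.5), np.float64(211.5), np.float64(211.5), np.float64(211.5), np.float64(213.5)] yaw -12.86064467606083
L [np.float64(63.5), np.float64(63.5), np.float64(64.5), np.float64(65.5), np.float64(66.5), np.float64(67.5)] R [np.float64(138.5), np.float64(138.5), np.float64(140.5), np.float64(140.5), np.float64(141.5), np.float64(141.5)] width [52.2 52.5 53.5 53.1 53.4 53. ]
axis yaw -12.646793843190835 edges yaw [np.float64(-13.67), np.float64(-11.62)]
plate edge yaw -12.303125710062883 [np.float64(154.5), np.float64(154.5), np.float64(154.5)] [np.float64(155.5), np.float64(155.5), np.float64(154.5)]
bolt from foot [ 570.3 -149.8] bolt x from plate 588.2980860951504 vs 589.136229841005
washer 100.92713928222656 245.6708526611328 18.584228515625 [[ 571.6 -152.2   76.5]] depth [ 566.2 -146.7   90.4]
head 612 [ 569.5 -148.8   87.7]
shim y extents [ 57.1 112.8] tail x [539.1] z 179.7683691668451
tcp 556.5396028002477 84.23422140683506
tcp [561.7 -36.3 130.1] x-dir 167.9 tilt [-0.0021  0.0006] F [-0.2 -0.1 -0.9] op 0.564 t 14.35
```

```bash
python3 -m crank '[[[118,0,0],0,255],[[118,0,0],0,255],[[118,0,0],0,255],[[118,-109,0],0.3,255],[[118,-109,0],0.3,255],[[118,-109,60],0.3,255],[[118,-109,100],0.3,255],[[118,-109,100],0.3,255],[[118,-109,100],0.3,255],[[118,-109,100],0.3,255]]'; cat >> h.py <<'E'
def bf():
    t=np.radians(-12.3); ex=np.array([np.cos(t),np.sin(t)]); ey=np.array([-np.sin(t),np.cos(t)])
    tool(); p=np.mean([np.array(get_state()['eef_pos'])*1000 for _ in range(3)],0); b=np.array([570.2,-150.2])
    print('tcp in base frame',((p[:2]-b)@ex).round(1),((p[:2]-b)@ey).round(1),'shim mid z',(p[2]+48.5).round(1))
E
python3 -c "
from h import *
bf()"
```

```text
time: 15.35
eef_pos: [0.4267, -0.1198, 0.0336]
tcp_rot: [0.108, 0.994, -0.001, 0.002]
contact_force: [1.5, -0.1, 0.1]
opening: 0.566
finger_force: 52.5
tcp [ 426.7 -119.8   33.6] x-dir 167.56 tilt [ 0.0045 -0.0024] F [ 1.5 -0.1  0.1] op 0.566 t 15.35
tcp in base frame -146.7 -0.9 shim mid z 82.1
```

```bash
python3 -m crank '[[[2,0.5,10],0,255],[[3,0.5,18],0,255],[[3,0.5,18],0,255],[[3,0.5,18],0,255]]'|sed -n '4,6p'; python3 -c "
from h import *
bf()
c=cam('side'); w=cloud(c)*1000
t=np.radians(-12.3); b=np.array([570.2,-150.2]); X=(w[...,:2]-b)@[np.cos(t),np.sin(t)]; Y=(w[...,:2]-b)@[-np.sin(t),np.cos(t)]
m=(abs(Y)<28)&(X>-60)&(X<-35); print(m.sum(), np.nanpercentile(w[m][:,2],[5,25,50,75,95]).round(1))
m=(abs(Y+50)<15)&(X>-50)&(X<0); print('plate',m.sum(), np.nanpercentile(w[m][:,2],[5,50,95]).round(1))
"
```

```text
contact_force: [-0.1, 0.2, -1.3]
opening: 0.565
finger_force: 52.5
tcp [ 421.9 -118.    12.9] x-dir 167.52 tilt [-0.0001  0.0001] F [-0.1  0.2 -1.3] op 0.565 t 15.75
tcp in base frame -151.7 -0.2 shim mid z 61.4
272 [-2.7 -1.   5.5 56.8 60.6]
plate 215 [-1.9 48.1 50.7]
```

```bash
python3 -m crank '[[[0,0,4],0,255],[[0,0,7],0,255],[[0,0,7],0,255],[[0,0,7],0,255]]'|sed -n '2p;4p'; python3 -m crank '[[[0,0,1],0,255],[[0,0,1],0,255]]'|sed -n '2p;4p';  python3 -m crank '[[[0,0,1],0,255],[[0,0,1],0,255]]'|sed -n '2p;4p'; python3 -m crank '[[[0,0,1],0,255],[[0,0,1],0,255]]'|sed -n '2p;4p'
```

```text
eef_pos: [0.4219, -0.1182, 0.0057]
contact_force: [-0.1, -0.5, -1.4]
eef_pos: [0.422, -0.1183, 0.0049]
contact_force: [-0.3, 1.0, -0.4]
eef_pos: [0.4221, -0.1183, 0.004]
contact_force: [1.0, -0.5, -1.4]
eef_pos: [0.4222, -0.1183, 0.003]
contact_force: [-0.7, -0.7, -0.3]
```

```bash
python3 -m crank '[[[0,0,1],0,255],[[0,0,1],0,255]]'|sed -n '2p;4p';  python3 -m crank '[[[0,0,1],0,255],[[0,0,1],0,255]]'|sed -n '2p;4p'
```

```text
eef_pos: [0.4222, -0.1183, 0.002]
contact_force: [-0.3, -0.2, 0.5]
eef_pos: [0.4223, -0.1184, 0.001]
contact_force: [0.2, -0.8, 0.4]
```

```bash
python3 -m crank '[[[0,0,-2],0,255],[[-5,0,-2],0,255],[[-10,0,-2],0,255],[[-15,0,-2],0,255],[[-20,0,-2],0,255],[[-20,0,-2],0,255]]'|sed -n '2p;4p'; python3 -c "
from h import *
bf()"; python3 -m crank '[[[-5,0,0],0,255],[[-10,0,0],0,255],[[-15,0,0],0,255],[[-15,0,0],0,255]]'|sed -n '2p;4p'; python3 -c "
from h import *
bf()"
```

```text
eef_pos: [0.4426, -0.123, 0.0032]
contact_force: [-0.1, -0.7, 0.0]
tcp [ 442.6 -123.     3.2] x-dir 167.51 tilt [ 0.0012 -0.0005] F [-0.1 -0.7  0. ] op 0.563 t 17.8
tcp in base frame -130.5 -0.6 shim mid z 51.7
eef_pos: [0.4572, -0.1262, 0.0032]
contact_force: [1.2, -0.5, 0.2]
tcp [ 457.2 -126.2    3.2] x-dir 167.5 tilt [ 0.0014 -0.0006] F [ 1.2 -0.5  0.2] op 0.562 t 18.2
tcp in base frame -115.5 -0.6 shim mid z 51.7
```

```bash
python3 -m crank '[[[-4,0,0],0,255],[[-8,0,0],0,255],[[-12,0,0],0,255],[[-16,0,0],0,255],[[-20,0,0],0,255],[[-20,0,0],0,255]]'|sed -n '2p;4p'; python3 -m crank '[[[-1,0,0],0,255],[[-2,0,0],0,255],[[-2,0,0],0,255]]'|sed -n '2p;4p';python3 -m crank '[[[-1,0,0],0,255],[[-2,0,0],0,255],[[-2,0,0],0,255]]'|sed -n '2p;4p'; python3 -c "
from h import *
bf()"
```

```text
eef_pos: [0.4768, -0.1305, 0.0033]
contact_force: [1.6, 0.9, 2.3]
eef_pos: [0.4776, -0.1306, 0.003]
contact_force: [-1.5, 0.5, 2.2]
eef_pos: [0.4797, -0.131, 0.003]
contact_force: [-0.6, 0.0, 2.6]
tcp [ 479.7 -131.     3. ] x-dir 167.5 tilt [0.0002 0.    ] F [-0.6  0.   2.6] op 0.562 t 19.4
tcp in base frame -92.5 -0.5 shim mid z 51.5
```

```bash
python3 -m crank '[[[-1,0,0],0,255],[[-2,0,0],0,255],[[-2,0,0],0,255]]'|sed -n '2p;4p';python3 -m crank '[[[-1,0,0],0,255],[[-1,0,0],0,255]]'|sed -n '2p;4p';python3 -m crank '[[[-1,0,0],0,255],[[-1,0,0],0,255]]'|sed -n '2p;4p'; python3 -m crank '[[[-1,0,0],0,255],[[-1,0,0],0,255]]'|sed -n '2p;4p'
```

```text
eef_pos: [0.4817, -0.1315, 0.003]
contact_force: [-2.2, 0.7, 3.1]
eef_pos: [0.4827, -0.1317, 0.003]
contact_force: [-0.9, 0.5, 3.2]
eef_pos: [0.4837, -0.1319, 0.003]
contact_force: [-1.1, 0.5, 3.0]
eef_pos: [0.4846, -0.1321, 0.003]
contact_force: [-1.4, -0.2, 3.2]
```

```bash
python3 -m crank '[[[-1,0,0],0,255],[[-1,0,0],0,255]]'|sed -n '2p;4p';python3 -m crank '[[[-1,0,0],0,255],[[-1,0,0],0,255]]'|sed -n '2p;4p'
```

```text
eef_pos: [0.4851, -0.1322, 0.0029]
contact_force: [-2.9, 0.7, 4.7]
eef_pos: [0.4852, -0.1322, 0.0027]
contact_force: [-5.8, 1.3, 6.3]
```

```bash
python3 -m crank '[[[-1,0,0],0,255],[[-1,0,0],0,255]]'|sed -n '2p;4p'
```

```text
eef_pos: [0.4851, -0.1321, 0.0026]
contact_force: [-8.6, -0.1, 7.7]
```

```bash
python3 -m crank '[[[1,0,-1],0,255],[[2,0,-2],0,255],[[2,0,-2],0,255]]'|sed -n '2p;4p'; python3 -m crank '[[[0,0,0],0,180],[[0,0,0],0,110],[[0,0,0],0,60],[[0,0,0],0,0],[[0,0,0],0,0],[[0,0,0],0,0],[[0,0,0],0,0]]'|sed -n '2p;4,6p'; python3 -c "
from h import *
bf()"
```

```text
eef_pos: [0.4851, -0.1321, 0.0044]
contact_force: [-0.6, -0.7, -1.9]
eef_pos: [0.4857, -0.1324, 0.0051]
contact_force: [-0.6, -0.3, -0.3]
opening: 1.002
finger_force: 0.0
tcp [ 485.7 -132.4    5.1] x-dir 167.5 tilt [ 0.0005 -0.0002] F [-0.6 -0.3 -0.3] op 1.002 t 21.9
tcp in base frame -86.4 -0.6 shim mid z 53.6
```

```bash
python3 -m crank '[[[0,0,-20],0,0],[[0,0,-50],0,0],[[0,0,-90],0,0],[[20,0,-110],0,0],[[40,0,-110],0,0],[[40,0,-110],0,0],[[40,0,-110],0,0]]'|sed -n '2p;4p'; python3 - <<'E'
from h import *
bf()
t=np.radians(-12.3); b=np.array([570.2,-150.2]); A=np.array([[np.cos(t),np.sin(t)],[-np.sin(t),np.cos(t)]])
c=cam('wrist'); w=cloud(c)*1000; B=(w[...,:2]-b)@A.T
f=c['frame'].astype(int); sat=f.max(2)-f.min(2)
m=(sat<20)&(w[...,2]>46)&(w[...,2]<58)&(B[...,0]<-62)&(abs(B[...,1])<60)
v,u=np.nonzero(m); print('n',len(u),u.min(),u.max(),v.min(),v.max(),'z',np.median(w[m][:,2]))
q=max(cv2.findContours(m.astype(np.uint8),0,1)[0],key=cv2.contourArea)[:,0,:]
P=(onplane(c,q,.053)[:,:2]*1000-b)@A.T
print('shim x min',np.percentile(P[:,0],[0,3,10]).round(1),'y',P[:,1].min().round(1),P[:,1].max().round(1))
T=P[P[:,0]<P[:,0].min()+2]; print('tail slope deg',np.degrees(np.arctan(np.polyfit(T[:,1],T[:,0],1)[0])).round(2))
# plate near edge seen beside the shim
pm=(abs(w[...,2]-50)<5)&(abs(B[...,1])>35)&(abs(B[...,1])<60); print('plate edge x',np.percentile(B[pm][:,0],[0.5,2,5]).round(1), pm.sum())
c=cam('top'); w=cloud(c)*1000; B=(w[...,:2]-b)@A.T; f=c['frame'].astype(int); sat=f.max(2)-f.min(2)
m=(sat<25)&(w[...,2]>40)&(w[...,2]<62)&(B[...,0]<-62)&(B[...,0]>-120)&(abs(B[...,1])<40); print('top n',m.sum(), B[m].min(0).round(1) if m.any() else '',B[m].max(0).round(1) if m.any() else '')
E
```

```text
eef_pos: [0.4464, -0.1236, 0.1148]
contact_force: [0.5, -0.6, -0.3]
tcp [ 446.4 -123.6  114.8] x-dir 167.49 tilt [ 0.0005 -0.0001] F [ 0.5 -0.6 -0.3] op 0.999 t 22.6
tcp in base frame -126.6 -0.4 shim mid z 163.3
n 3526 224 292 225 278 z 53.60187516187796
shim x min [-104.9 -104.9 -104.9] y -25.3 25.0
tail slope deg 0.57
plate edge x [-58.1 -57.4 -56.7] 5164
top n 59 [-102.9   -4.9] [-62.1  22.8]
```

The tail edge lies 104.9 mm from the bolt axis (105 wanted), centred in y and about 47 mm past the plate edge. The gripper is clear, so I hand in.

```bash
python3 -c "
from plant import ctrl
print(ctrl.sign_off())"
```

```text
the job is handed in; nothing more can be done
None
```

The shim is flat under the bare foot with its slot end against the bolt (contact about 9 N, drag-out press about 10 N) and let go; I handed it in at about 23 s on the robot's clock, having viewed 11 pictures against the limit of 10.

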